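# Lock the display bar with its snap cap

## Task

Lock the gift pack on the display stand: press the raised metal hold-down bar all the way down by its end tab until its catch holds it, and let go of it. Then take the loose round metal snap cap, set it upright over the stud that now stands up through the bar, and press it down until it clicks and is fully home. Keep pressing after the click and finish like that, with the gripper still on the cap and pressing it down firmly; leave the other goods where they stand.

Things in the scene. Friction and masses are not known exactly. Their poses are not given: they have to be found in the camera images.
- stand: Display stand screwed to the table: wooden base plate 180 x 130 x 6 mm with a gift pack lying across it. Origin on the table under the pack's middle; x points from the stud (robot's side) to the bar's hinge (far side), y to the left, z up. It stands turned by up to about 20 degrees either way.
- hold_bar (a joint): Angle (rad) of the sprung steel hold-down bar: 0 = raised (as it starts), 0.45 = flat on its stop; pivots about the stand's y. Its spring resists with about 4 N at the tab when raised, 7 N when flat; near the end a side pawl adds a few N and snaps over a pin just at the stop. Pressed to the stop and let go, it springs back about 0.01 and stays (about 0.435); otherwise it springs up again.
- bar_hinge (a point): Point on the bar's hinge axis, mid-width, 51 mm above the table and 62 mm along the stand's +x from its origin.
- bar_tab (a point): Middle of the upper face of the press tab (22 x 22 mm rubber pad) at the bar's free end, 162 mm from the hinge axis and 4 mm above the bar's mid-plane through it. Swings with the bar about the hinge: 125 mm above the table when raised, 55 mm when flat. The tab is 26 mm wide. x runs along the bar to the hinge, z square to the tab.
- stud_nose: Coned top end of the fixed upright steel stud. Origin at the centre of its flat top, 73.5 mm above the table, 62 mm along the stand's -x from its origin; axes as the stand's. Stud diameter 16 mm, standing 20 mm out of the bar's eye when the bar is flat (the raised bar hangs over it). Four small spring balls stick 3.5 mm out of the stud's side, 9 mm below the top.
- cap_seat (a point): Point on the stud's axis, 56 mm above the table, 17.5 mm below the stud's top: where the centre of the cap's underside is when the cap is fully home (its inner ceiling then rests on the stud's top; its rim stands 2 to 3 mm above the flat bar). Axes as the stand's.
- cap: Loose aluminium snap cap, a cylinder 34 mm wide, 36 mm high, about 50 g, mouth down on the table left or right of the stand. Origin at the centre of its underside. Mouth 19 mm wide with rounded lip, bore 17.5 mm deep. Over the stud, the lip meets the balls 10 mm before home; pressing takes 8 to 12 N, which drops with a click 5 mm before home; the balls then draw it down to its hard stop.
- sample_pack: Wrapped gift pack 89 x 182 x 40 mm lying loose across the stand under the bar; origin at the centre of its underside. Leave it there.
- canister: Small round green canister with a wooden lid, 64 mm in diameter, 75 mm high, on the other side of the stand from the cap; origin at the centre of its underside. Leave it there.
- price_stand: Small oak price-card holder, 22 x 66 x 62 mm, to the right of the stand; origin at the centre of its underside. Leave it there.
Not all that is in view belongs to the job. What is meant by the cap is not yellow, and is the smaller of those in its own colour.

How it is judged:
On the way, in this order (a step that is already met when the one before it is completed fails the run):
1. the bar is down and its catch holds it, with the robot not touching it (value of joint hold_bar above 0.42 rad and contact force between each of the arm, the fingers and stand below 0.3 N), for 0.2 s.
2. the cap is fully home on the stud (z of cap in the frame of cap_seat below 0.002 m and horizontal distance between cap and cap_seat below 0.004 m), for 0.2 s.
At the end, for the whole second after the job is handed in: The bar is held down by its catch (joint above 0.42 rad), the cap is upright and fully home on the stud (underside within 2 mm of the seat, 4 mm sideways, 0.12 rad), and the gripper is still on the cap (more than 2 N) pressing it onto the top of the stud with more than 3 N (all of step 2 and value of joint hold_bar above 0.42 rad and z of cap in the frame of cap_seat above -0.004 m and angle between the z axis of cap and the z axis of stand, either way round below 0.12 rad and contact force between the fingers and cap above 2 N and contact force between cap and stud_nose above 3 N); the arm keeps its last pose, push and grip.
It fails at once if the gift pack on the stand is shifted by more than 30 mm (distance of sample_pack from where it was at the start of the episode above 0.03 m).
It fails at once if the canister is shifted by more than 30 mm or knocked over (distance of canister from where it was at the start of the episode above 0.03 m or angle between canister's own z axis and vertical above 0.5 rad).
It fails at once if the price-card holder is shifted by more than 30 mm or knocked over (distance of price_stand from where it was at the start of the episode above 0.03 m or angle between price_stand's own z axis and vertical above 0.5 rad).
It also fails if it takes over 51 s, if anything falls off the work surface, if the arm or the gripper's body presses on something with over 40 N, if the wrist force passes 120 N, or if a joint passes its speed limit or range.

## Robot

A 7-joint arm with a two-finger parallel gripper is mounted at the origin on a cart in front of the work surface, level with it; the furniture and walls round the work are solid. World frame = base frame: x ahead of the robot, y to its left, z up, the work surface at z = 0. Lengths are in m, angles in rad, forces in N, time in s.
With the tool pointing down it reaches from about 0.4 to 0.85 m from the base axis. Payload 10.4 kg.
Tool frame: the origin (TCP) lies at the very end of the fingers, on their centre line; the grasp point (between the pads) lies 19 mm behind it; z points along the fingers, y is the line along which they close (so a half turn about z gives the same grasp; the last joint's range is limited). The gripper opens to 87 mm and grips with 3 to 60 N. Pads are 19 mm wide; open, the fingers measure 117 mm over their backs; the gripper's body (75 mm by 190 mm) begins 51 mm behind the grasp point.
Start: joints at [-1.228, 0.332, -0.065, 1.46, 0.022, 1.35, -0.088], TCP at [0.224, 0.584, 0.187] pointing down, gripper open.
Joint ranges: [-2.6, 2.6], [-0.5, 2.12], [-1.47, 1.34], [0.16, 2.42], [-1.27, 4.41], [0.06, 2.06], [-2.6, 2.6]. Speed limits (rad/s): [2.22, 2.22, 2.79, 2.79, 3.14, 3.14, 3.14].

## Interface

Orientations are given as a unit quaternion [x, y, z, w].
In Python, from bench import * gives the robot as it stands.
- The arm moves only by the tool step_arm, never from a script. Its arguments are lists of equal length, an entry for each row: "delta_pos": the shift along the world's x, y, z in units of 25 mm (1.0 is 25 mm), a list of three; "turn": the turn about the world's z in units of 0.12 rad (1.0 is 0.12 rad). In form: {"delta_pos": [[tx, ty, tz], ...], "turn": [turn, ...]}. A call has 1 to 12 rows; each row shifts and turns the commanded pose from where the row before left it; what a row does not reach is not made up. A row lasts 1/10 s, in which the tool goes at most 50 mm and 8.59 degrees, less where a joint would pass 70% of its speed; a pose out of reach is approached as far as the arm can. A call with a number of a shift or a turn outside -1 to 1 is refused whole. A call with a gripper value outside its range is refused whole. "grip" is the closure, from 0 (fully open) to 1 (shut), set as the call begins (left out, the last holds). The fingers move at their own pace and stop on an object; "newtons" is the grip in N (left out, the last holds). Time passes only in rows, so rows that do not move let the fingers close. It gives the time, the measured TCP pose, the force, the opening and the grip force at its end, in the units of the state.
- read_state(): the state, without advancing time (a new reading comes with each control period).
- camera(name): name is "scene" or "top" or "wrist"; returns a dict with "image" (384x512x3 uint8, red, green, blue), "z_map" (384x512 float32, m along the optical axis (not along the pixel's ray), 0 where there is no reading), "mtx" (3x3 intrinsics, pixels), "dist" ([k1, k2, p1, p2, k3] as OpenCV has them; the pictures are not rectified), "view" (4x4, takes a point from world to camera coordinates). Camera axes: x right, y up, looking along -z (the intrinsics and any distortion apply to the point x, -y, -z); pixel columns grow to the right and rows downward; lengths in m; the calibration is good to about 2 mm. A picture is of the moment at which its call begins.
- close_job(): hands the job in; it is judged then, once.
The state is a dict: "time": time; "joint_positions": joint angles; "joint_vel": joint speeds; "joint_torque": joint torques, N m; "ee_pos": TCP position; "eef_rot": TCP orientation; "ft_force": force on the tool from outside, world axes, zero at the start; "torque": the same for the moment, N m; "width": finger opening in m; "grip_force": force on a finger pad.
Only numpy, scipy, OpenCV 4.12 (cv2) and the standard library are available. Lean on these libraries where they do the work, as an engineer would, in place of code of your own. Each camera call takes 0.05 s, during which the arm holds its last target. There are 200 camera calls.

## Working session

There is one attempt and no reset: what is moved stays moved. The work goes in short steps, Python scripts to look and compute and a tool call to move; the robot and the scene stay as the last step left them, time stands still between calls to the robot, and variables do not carry over. Pictures are saved under pics/ and viewed, at most 10 in all, crops included, and the job is handed in when it is done.

Besides the shell and the picture viewer there is one more tool, called after ">>>" in YAML: its name, and indented under it one key for each argument. step_arm: Moves the arm, as the interface text tells. Shifts and turns lie within -1 to 1; 1 stands for 25 mm of shift or 0.12 rad of turn. Its arguments: {"type":"object","properties":{"delta_pos":{"type":"array"},"turn":{"type":"array"},"grip":{"type":"number"},"newtons":{"type":"number"}},"required":["delta_pos","turn"]}

```bash
ls; mkdir -p pics; cat > h.py <<'E'
from bench import *
import numpy as np, cv2
def snap(n):
    c=camera(n); return c
def pts(c):
    """world point for every pixel from z_map"""
    h,w=c["z_map"].shape
    uv=np.stack(np.meshgrid(np.arange(w),np.arange(h)),-1).reshape(-1,1,2).astype(np.float64)
    n=cv2.undistortPoints(uv,np.array(c["mtx"]),np.array(c["dist"])).reshape(h,w,2)
    z=c["z_map"]; P=np.stack([n[...,0]*z,-n[...,1]*z,-z,np.ones_like(z)],-1)
    return (P@np.linalg.inv(np.array(c["view"])).T)[...,:3]
def ray(c,u,v,h):
    """pixel to the plane z=h"""
    n=cv2.undistortPoints(np.array([[[u,v]]],float),np.array(c["mtx"]),np.array(c["dist"])).ravel()
    T=np.linalg.inv(np.array(c["view"])); d=T[:3,:3]@[n[0],-n[1],-1]; o=T[:3,3]
    return o+d*(h-o[2])/d[2]
def save(name,img): cv2.imwrite("pics/"+name,cv2.cvtColor(img,cv2.COLOR_RGB2BGR))
E
python3 - <<'E'
from h import *
a=snap("scene");b=snap("top")
save("s1.png",a["image"]);save("t1.png",b["image"])
for n,c in(("s",a),("t",b)):
    np.save(n+"pts.npy",pts(c)); print(n,np.linalg.inv(c["view"])[:3,3],(c["z_map"]>0).mean())
s=read_state();print(s["time"],s["ee_pos"],s["eef_rot"],s["ft_force"])
E
```

```text
pics
s [ 0.10790469 -0.72055458  0.84158829] 0.9915974934895834
t [ 0.30154248 -0.00768897  1.40407778] 0.9959360758463541
0.1 [0.22341494 0.58329565 0.18593781] [ 1.81864559e-01  9.83323393e-01 -6.13249052e-04 -1.07995097e-04] [-0.03595511 -0.65766836 -0.07979332]
```

View pics/s1.png

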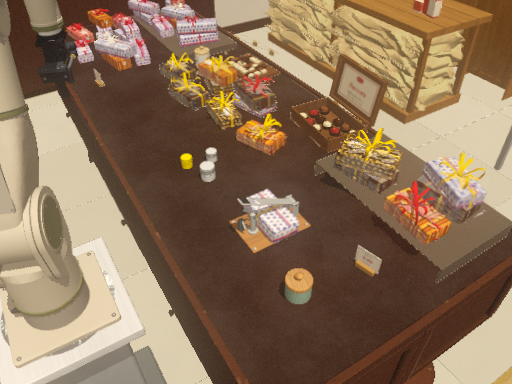

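View pics/t1.png

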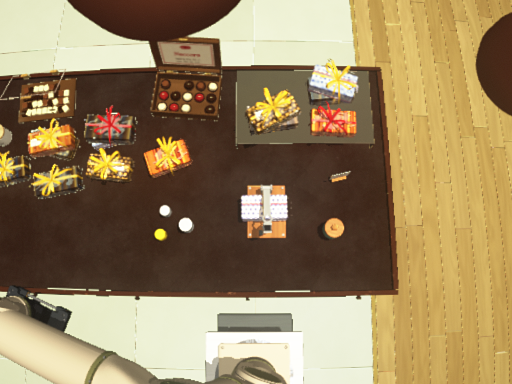

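The scene view shows the stand at (268,220), with the canister at (299,286) and the price card at (368,261). The three cap-like things are in the top view: yellow at (160,235), small silver at (165,211) and larger silver at (186,225). The cap should be the small silver one, since it isn't yellow and is the smaller of its colour. I'll measure all three and crop to confirm.

```bash
python3 - <<'E'
from h import *
S=np.load("spts.npy");T=np.load("tpts.npy")
img=cv2.imread("pics/s1.png");save
t=cv2.imread("pics/t1.png")
a=cv2.resize(img[140:270,165:325],(640,520),interpolation=cv2.INTER_CUBIC); cv2.imwrite("pics/crop1.png",a)
for nm,P in(("s",S),("t",T)):
    z=P[...,2]
    m=((z>0.012)&(z<0.2)&(P[...,0]>0.3)&(P[...,0]<0.8)&(abs(P[...,1])<0.48)).astype(np.uint8)
    n,l,st,ce=cv2.connectedComponentsWithStats(m)
    for i in range(1,n):
        if st[i,4]<25: continue
        q=P[l==i]; top=np.percentile(q[:,2],97); k=q[q[:,2]>top-0.006]
        print(nm,ce[i].round(),st[i,4],"top",top.round(4),"ctr",k.mean(0).round(4),"size",np.ptp(k[:,:2],axis=0).round(4))
# table height check & stand base by wood colour, bar by gray, in top view
z=T[...,2]; print("table",np.median(z[250:280,100:300]))
hsv=cv2.cvtColor(t,cv2.COLOR_BGR2HSV)
m=((hsv[...,0]<20)&(hsv[...,1]>90)&(hsv[...,2]>120)&(z<0.02)&(T[...,0]>.35)&(T[...,0]<.75)&(abs(T[...,1])<.25)).astype(np.uint8)
cs,_=cv2.findContours(m,cv2.RETR_EXTERNAL,cv2.CHAIN_APPROX_NONE)
p=np.concatenate([c.reshape(-1,2) for c in cs if len(c)>8])
w=T[p[:,1],p[:,0]][:,:2].astype(np.float32)
r=cv2.minAreaRect(w*1000);print("base rect mm",r)
E
```

```text
s [251. 102.] 167 top 0.088 ctr [0.791  0.448  0.0859] size [0.019  0.0605]
s [228. 116.] 380 top 0.0685 ctr [0.6889 0.466  0.0698] size [0.0346 0.0275]
s [262. 135.] 1077 top 0.0746 ctr [0.7447 0.2921 0.0758] size [0.1094 0.0872]
s [210. 154.] 115 top 0.0385 ctr [0.5488 0.2985 0.0361] size [0.0321 0.0389]
s [340. 157.] 119 top 0.1392 ctr [ 0.7959 -0.0236  0.1383] size [0.0096 0.0222]
s [186. 160.] 122 top 0.0392 ctr [0.4683 0.3117 0.0365] size [0.0318 0.0363]
s [384. 218.] 1257 top 0.0589 ctr [ 0.7886 -0.216   0.0559] size [0.024  0.4805]
s [207. 170.] 234 top 0.0497 ctr [0.4992 0.2248 0.0472] size [0.0418 0.045 ]
s [271. 214.] 2035 top 0.1222 ctr [ 0.4758 -0.0458  0.1251] size [0.0339 0.0275]
s [241. 224.] 88 top 0.0462 ctr [ 0.4733 -0.0273  0.0436] size [0.0165 0.0259]
s [421. 235.] 39 top 0.0928 ctr [ 0.7985 -0.3388  0.0909] size [0.0028 0.0162]
s [367. 260.] 449 top 0.0629 ctr [ 0.6686 -0.2953  0.0609] size [0.0172 0.0643]
s [298. 285.] 784 top 0.0725 ctr [ 0.4853 -0.2665  0.0723] size [0.0176 0.0182]
t [259. 132.] 41 top 0.1362 ctr [ 0.7977 -0.0221  0.1338] size [0.0064 0.026 ]
[... 220 characters left out ...]
[0.0971 0.08  ]
t [122. 168.] 433 top 0.0775 ctr [0.713  0.4703 0.0773] size [0.0667 0.0179]
t [339. 176.] 103 top 0.0626 ctr [ 0.6711 -0.3001  0.0604] size [0.0139 0.0552]
t [265. 208.] 1401 top 0.1236 ctr [ 0.4767 -0.0456  0.1252] size [0.0271 0.0223]
t [165. 211.] 97 top 0.0392 ctr [0.5525 0.2986 0.0363] size [0.0316 0.0305]
t [186. 225.] 162 top 0.05 ctr [0.5007 0.2254 0.0469] size [0.0397 0.0411]
t [333. 228.] 319 top 0.072 ctr [ 0.4866 -0.2653  0.0708] size [0.0163 0.0178]
t [160. 234.] 87 top 0.04 ctr [0.4732 0.3124 0.0371] size [0.0302 0.0309]
table -0.0014498224376670032
base rect mm ((580.9718627929688, 67.42839050292969), (393.8360900878906, 205.15350341796875), 77.13164520263672)
```

View pics/crop1.png

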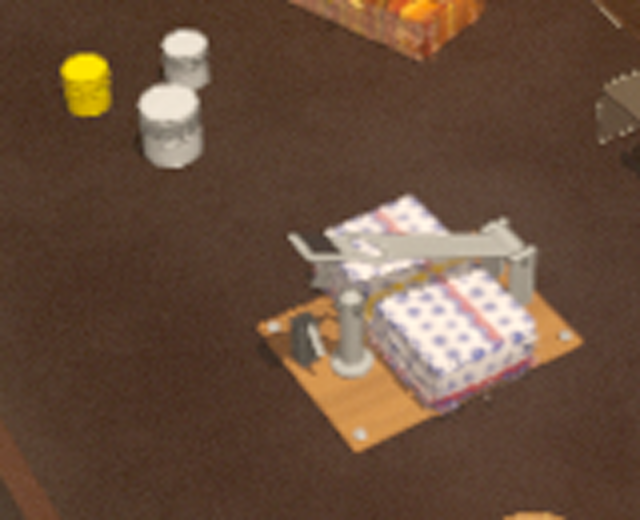

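Three candidates, by top-view pixel:
- **Small silver** (165,211): about 32 mm wide, 36–38 mm high.
- **Large silver** (186,225): about 41 mm wide, 48 mm high.
- **Yellow** (160,234): about 31 mm wide.

The crop confirms that the small silver one at world (0.551, 0.2985) is the cap. Next I move towards the stand, with the bar first.

>>> step_arm:
  delta_pos:
    - [0.3,-1,0.4]
    - [0.3,-1,0.4]
    - [0.3,-1,0.4]
    - [0.3,-1,0.4]
    - [0.3,-1,0.4]
    - [0.3,-1,0.4]
    - [0.3,-1,0.4]
    - [0.3,-1,0.4]
    - [0.3,-1,0.4]
    - [0.3,-1,0.4]
    - [0.3,-1,0.4]
    - [0.3,-1,0]
  turn: [0.25,0.25,0.25,0.25,0.25,0.25,0.25,0.25,0.25,0.25,0.25,0.25]
  grip: 1
  newtons: 20

```text
time: 1.3
ee_pos: [0.314, 0.2829, 0.2977]
eef_rot: [0.002, 1.0, 0.001, 0.0]
ft_force: [1.3, 0.3, -0.7]
width: 0.0028
grip_force: 0.0
```

>>> step_arm:
  delta_pos:
    - [0.3,-1,0]
    - [0.3,-1,0]
    - [0.3,-1,0]
    - [0.3,-1,0]
    - [0.3,-1,0]
    - [0.3,-1,0]
    - [0.3,-1,0]
    - [0.3,-1,0]
    - [0.3,-1,0]
    - [0.3,-1,0]
    - [0.3,-1,0]
    - [0.3,-1,0]
  turn: [0,0,0,0,0,0,0,0,0,0,0,0]

```text
time: 2.5
ee_pos: [0.4035, -0.0175, 0.2965]
eef_rot: [0.003, 1.0, 0.0, -0.0]
ft_force: [0.3, 0.6, -0.1]
width: 0.0006
grip_force: 0.0
```

```bash
python3 - <<'E'
from h import *
s=read_state();print(s["time"],s["ee_pos"],s["eef_rot"],s["ft_force"],s["width"],s["joint_positions"])
c=snap("wrist");save("w1.png",c["image"]);P=pts(c);np.save("w1.npy",P);print(np.linalg.inv(c["view"])[:3,3])
E
```

```text
2.5 [ 0.4035122  -0.01746366  0.2964767 ] [ 2.92041056e-03  9.99995717e-01  9.87821438e-05 -1.63525387e-04] [ 0.3075568   0.60617156 -0.13232217] 0.0006498264001402738 [-0.74157829 -0.28899776  0.53815845  1.82179961  0.14633317  1.57003628
  1.34293288]
[ 0.33534161 -0.0168037   0.49523076]
```

View pics/w1.png

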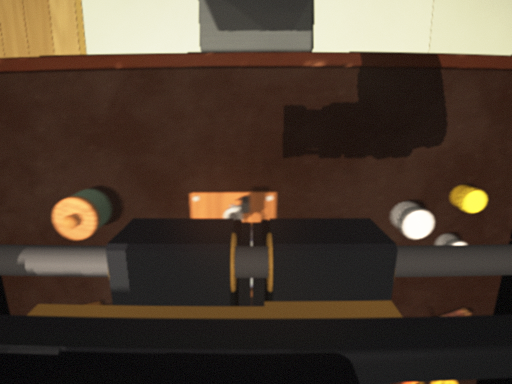

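The wrist view shows the stand base's front edge at row about 192, columns 190–277, almost parallel to the image x axis. The stud is at about (236,212), but the gripper hides the rest. I'll work out the stand pose from the corners in the top and wrist views.

```bash
python3 - <<'E'
from h import *
c=camera("top");w=camera("wrist")
for nm,c in(("top",c),("wrist",w)):
    P=pts(c);hsv=cv2.cvtColor(c["image"],cv2.COLOR_RGB2HSV)
    m=(hsv[...,0]<20)&(hsv[...,1]>110)&(hsv[...,2]>110)&(abs(P[...,2]-.005)<.008)&(np.hypot(P[...,0]-.53,P[...,1]+.05)<.14)
    l=cv2.connectedComponentsWithStats(m.astype(np.uint8))
    keep=np.isin(l[1],[i for i in range(1,l[0]) if l[2][i,4]>30])
    q=P[keep][:,:2].astype(np.float32); r=cv2.minAreaRect(q*1000); print(nm,keep.sum(),r,cv2.boxPoints(r).round().tolist())
    b=(P[...,2]>.06)&(P[...,2]<.135)&(np.hypot(P[...,0]-.53,P[...,1]+.05)<.12)&(hsv[...,1]<60)
    q=P[b]; print(" bar pts",b.sum())
    if b.sum()>60:
        for lo in np.arange(.44,.62,.02):
            k=q[(q[:,0]>=lo)&(q[:,0]<lo+.02)]
            if len(k)>4: print("  x%.2f y mid %.4f  span %.4f z %.4f"%(lo+.01,(k[:,1].min()+k[:,1].max())/2,np.ptp(k[:,1]),np.median(k[:,2])))
    pts_=P[(np.hypot(P[...,0]-.46,P[...,1]+.045)<.04)&(P[...,2]>.055)&(P[...,2]<.09)]
    print(" stud?",len(pts_),pts_.mean(0) if len(pts_) else 0, pts_[:,2].max() if len(pts_) else 0)
E
```

```text
top 224 ((628.7651977539062, -45.28105926513672), (131.6212921142578, 35.1912841796875), 89.48943328857422) [[611.0, -111.0], [646.0, -111.0], [647.0, 20.0], [612.0, 21.0]]
 bar pts 54
 stud? 0 0 0
wrist 1950 ((486.5834045410156, -43.3331298828125), (133.4682159423828, 48.93867874145508), 89.80768585205078) [[462.0, -110.0], [511.0, -110.0], [511.0, 23.0], [462.0, 23.0]]
 bar pts 14
 stud? 0 0 0
```

Stand: yaw is about 0, and the base centre y is about -0.044. The tab at x 0.4767 puts the origin at about (0.557, -0.044), with heights and sizes as in the text. I'll go above the tab and then press along its arc.

>>> step_arm:
  delta_pos:
    - [0.35,-0.14,-0.8]
    - [0.35,-0.14,-0.8]
    - [0.35,-0.14,-0.8]
    - [0.35,-0.14,-0.8]
    - [0.35,-0.14,-0.8]
    - [0.35,-0.14,-0.8]
    - [0.35,-0.14,-0.8]
    - [0.35,-0.14,-0.7]
    - [0,0,0]
  turn: [0,0,0,0,0,0,0,0,0]

```text
time: 3.55
ee_pos: [0.4725, -0.0437, 0.1371]
eef_rot: [0.003, 1.0, -0.001, -0.002]
ft_force: [-0.1, 0.7, 0.4]
width: 0.0005
grip_force: 0.0
```

>>> step_arm:
  delta_pos:
    - [-0.09,0,-0.3]
    - [-0.09,0,-0.3]
    - [-0.08,0,-0.3]
    - [-0.07,0,-0.3]
    - [-0.06,0,-0.3]
    - [-0.06,0,-0.3]
    - [-0.05,0,-0.3]
    - [-0.05,0,-0.3]
    - [0,0,0]
  turn: [0,0,0,0,0,0,0,0,0]

```text
time: 4.45
ee_pos: [0.4591, -0.0444, 0.0784]
eef_rot: [0.003, 1.0, -0.0, -0.001]
ft_force: [-1.9, 0.7, 6.0]
width: 0.0004
grip_force: 2.5
```

>>> step_arm:
  delta_pos:
    - [-0.02,0,-0.2]
    - [-0.02,0,-0.2]
    - [-0.02,0,-0.2]
    - [0,0,-0.2]
    - [0,0,-0.1]
    - [0,0,0]
  turn: [0,0,0,0,0,0]

```text
time: 5.05
ee_pos: [0.4578, -0.0444, 0.0565]
eef_rot: [0.003, 1.0, -0.0, -0.001]
ft_force: [-3.7, -0.0, 7.1]
width: 0.0009
grip_force: 3.1
```

>>> step_arm:
  delta_pos:
    - [0,0,-0.1]
    - [0,0,-0.1]
    - [0,0,-0.1]
    - [0,0,0]
  turn: [0,0,0,0]

```text
time: 5.45
ee_pos: [0.458, -0.0444, 0.0492]
eef_rot: [0.003, 1.0, 0.0, -0.0]
ft_force: [-3.7, 0.4, 7.1]
width: 0.0003
grip_force: 3.1
```

The tip is already 6 mm below the flat height and the force hasn't risen, so I'll look before going on.

```bash
python3 - <<'E'
from h import *
a=camera("scene");b=camera("wrist")
x=cv2.resize(a["image"][170:270,210:330],(480,400),interpolation=cv2.INTER_CUBIC)
y=cv2.resize(b["image"][100:300,130:380],(500,400),interpolation=cv2.INTER_CUBIC)
save("c2.png",np.hstack([x,y])[:, :800] if 0 else cv2.resize(np.hstack([x,y]),(800,326)))
print(read_state()["ft_force"],read_state()["torque"])
E
```

```text
[-4.45865747  0.49260514  5.96190928] [-0.02474311  1.03317216  0.02112876]
```

View pics/c2.png

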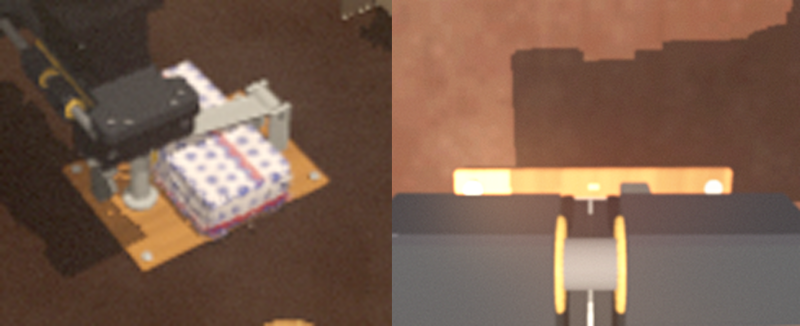

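The scene view (left half) shows the fingers at the tab end. The bar isn't clearly flat, so I'll measure its slope from the depth map.

```bash
python3 - <<'E'
from h import *
a=camera("scene");P=pts(a);hsv=cv2.cvtColor(a["image"],cv2.COLOR_RGB2HSV)
b=(P[...,2]>.047)&(P[...,2]<.14)&(abs(P[...,1]+.045)<.013)&(P[...,0]>.44)&(P[...,0]<.64)&(hsv[...,1]<70)
v,u=np.nonzero(b);q=P[b]
for lo in np.arange(.44,.64,.01):
    k=(q[:,0]>=lo)&(q[:,0]<lo+.01)
    if k.sum()>2: print("%.3f n%d z med %.4f max %.4f y %.4f..%.4f px %d,%d"%(lo+.005,k.sum(),np.median(q[k,2]),q[k,2].max(),q[k,1].min(),q[k,1].max(),u[k].mean(),v[k].mean()))
S=np.load("spts.npy")
print("raised")
b=(S[...,2]>.06)&(S[...,2]<.14)&(abs(S[...,1]+.045)<.014)&(S[...,0]>.44)&(S[...,0]<.64)
q=S[b]
for lo in np.arange(.44,.64,.01):
    k=(q[:,0]>=lo)&(q[:,0]<lo+.01)
    if k.sum()>2: print("%.3f n%d z med %.4f max %.4f"%(lo+.005,k.sum(),np.median(q[k,2]),q[k,2].max()))
E
```

```text
0.445 n19 z med 0.1065 max 0.1192 y -0.0550..-0.0386 px 234,212
0.455 n11 z med 0.0850 max 0.1058 y -0.0558..-0.0501 px 238,217
0.465 n5 z med 0.0516 max 0.0549 y -0.0462..-0.0410 px 241,223
0.475 n4 z med 0.0529 max 0.0560 y -0.0464..-0.0429 px 244,222
0.495 n17 z med 0.0547 max 0.0633 y -0.0529..-0.0455 px 252,219
0.525 n7 z med 0.0477 max 0.0486 y -0.0541..-0.0407 px 262,216
0.535 n5 z med 0.0484 max 0.0689 y -0.0565..-0.0396 px 265,213
0.545 n15 z med 0.0635 max 0.0692 y -0.0551..-0.0414 px 269,211
0.555 n19 z med 0.0649 max 0.0684 y -0.0558..-0.0376 px 271,208
0.565 n33 z med 0.0633 max 0.0665 y -0.0570..-0.0330 px 274,207
0.575 n21 z med 0.0610 max 0.0631 y -0.0559..-0.0321 px 277,205
0.585 n27 z med 0.0592 max 0.0646 y -0.0574..-0.0360 px 280,205
0.595 n29 z med 0.0573 max 0.0618 y -0.0556..-0.0329 px 283,204
0.605 n18 z med 0.0561 max 0.0587 y -0.0561..-0.0343 px 286,202
0.615 n29 z med 0.0556 max 0.0599 y -0.0548..-0.0323 px 289,200
0.625 n17 z med 0.0582 max 0.0616 y -0.0575..-0.0328 px 292,199
raised
0.465 n29 z med 0.1291 max 0.1321
0.475 n39 z med 0.1248 max 0.1297
0.485 n40 z med 0.1176 max 0.1259
0.495 n54 z med 0.0748 max 0.1186
0.505 n20 z med 0.1081 max 0.1132
0.515 n14 z med 0.1038 max 0.1079
0.525 n21 z med 0.1002 max 0.1027
0.535 n19 z med 0.0958 max 0.0987
0.545 n22 z med 0.0906 max 0.0942
0.555 n18 z med 0.0860 max 0.0883
0.565 n19 z med 0.0804 max 0.0825
0.575 n19 z med 0.0756 max 0.0785
0.585 n17 z med 0.0720 max 0.0743
0.595 n20 z med 0.0662 max 0.0692
0.605 n13 z med 0.0622 max 0.0640
```

```bash
python3 - <<'E'
from h import *
a=camera("scene");im=a["image"]
x0,y0,k=220,185,9
x=cv2.resize(im[y0:y0+64,x0:x0+85],None,fx=k,fy=k,interpolation=cv2.INTER_CUBIC)
V=np.array(a["view"])
for p,col in(((.458,-.0444,.049),(255,0,0)),((.458,-.0444,.119),(255,128,0)),((.461,-.0444,.083),(0,255,0)),((.62,-.0444,.051),(0,0,255)),((.495,-.0444,.0735),(255,0,255))):
    q=V@[*p,1]; uv=cv2.projectPoints(np.array([[q[0],-q[1],-q[2]]]),np.zeros(3),np.zeros(3),np.array(a["mtx"]),np.array(a["dist"]))[0].ravel()
    cv2.circle(x,tuple(int(t) for t in (uv-[x0,y0]+.5)*k),4,col,2); print(uv.round(1))
save("c3.png",x)
E
```

```text
[238.8 225.6]
[237.7 205.7]
[239.3 215.7]
[291.  201.8]
[251.  213.3]
```

View pics/c3.png

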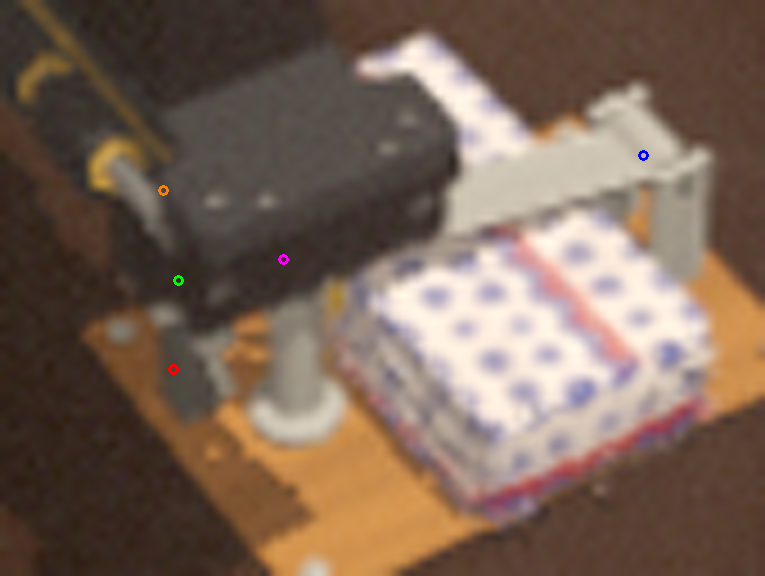

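The picture isn't conclusive: the bar looks part-way down (slope about 0.1–0.2 rad), so the tip has probably slid past the tab's edge. I'll lift clear and re-check.

>>> step_arm:
  delta_pos:
    - [0,0,0.6]
    - [0,0,0.8]
    - [0,0,0.8]
    - [0,0,0.8]
    - [0,0,1]
    - [0,0,0]
  turn: [0,0,0,0,0,0]

```text
time: 6.25
ee_pos: [0.4604, -0.0443, 0.1521]
eef_rot: [0.003, 1.0, 0.001, 0.003]
ft_force: [0.0, 0.8, -0.0]
width: 0.0002
grip_force: 0.0
```

```bash
python3 - <<'E'
from h import *
a=camera("scene");im=a["image"];P=pts(a)
b=(P[...,2]>.04)&(P[...,2]<.14)&(abs(P[...,1]+.045)<.014)&(P[...,0]>.43)&(P[...,0]<.64)
v,u=np.nonzero(b);q=P[b]
for lo in np.arange(.43,.64,.01):
    k=(q[:,0]>=lo)&(q[:,0]<lo+.01)
    if k.sum()>2: print("%.3f n%d z med %.4f max %.4f y %.3f %.3f"%(lo+.005,k.sum(),np.median(q[k,2]),q[k,2].max(),q[k,1].min(),q[k,1].max()))
x0,y0,k=220,175,9
x=cv2.resize(im[y0:y0+64,x0:x0+85],None,fx=k,fy=k,interpolation=cv2.INTER_CUBIC)
save("c4.png",x); print(read_state()["ee_pos"],read_state()["time"])
E
```

```text
0.465 n29 z med 0.1294 max 0.1322 y -0.058 -0.034
0.475 n50 z med 0.1224 max 0.1293 y -0.056 -0.032
0.485 n40 z med 0.1175 max 0.1252 y -0.056 -0.032
0.495 n81 z med 0.0688 max 0.1181 y -0.057 -0.032
0.505 n24 z med 0.1081 max 0.1132 y -0.058 -0.032
0.515 n23 z med 0.1035 max 0.1096 y -0.059 -0.031
0.525 n53 z med 0.0472 max 0.1035 y -0.058 -0.031
0.535 n49 z med 0.0480 max 0.0992 y -0.058 -0.031
0.545 n51 z med 0.0483 max 0.0934 y -0.057 -0.031
0.555 n46 z med 0.0477 max 0.0887 y -0.057 -0.034
0.565 n45 z med 0.0473 max 0.0833 y -0.059 -0.032
0.575 n44 z med 0.0474 max 0.0794 y -0.057 -0.031
0.585 n47 z med 0.0477 max 0.0746 y -0.057 -0.032
0.595 n33 z med 0.0624 max 0.0691 y -0.058 -0.034
0.605 n21 z med 0.0610 max 0.0639 y -0.056 -0.034
0.615 n26 z med 0.0579 max 0.0611 y -0.058 -0.033
0.625 n19 z med 0.0585 max 0.0615 y -0.058 -0.034
[ 0.45955576 -0.04419679  0.15044982] 6.3
```

View pics/c4.png

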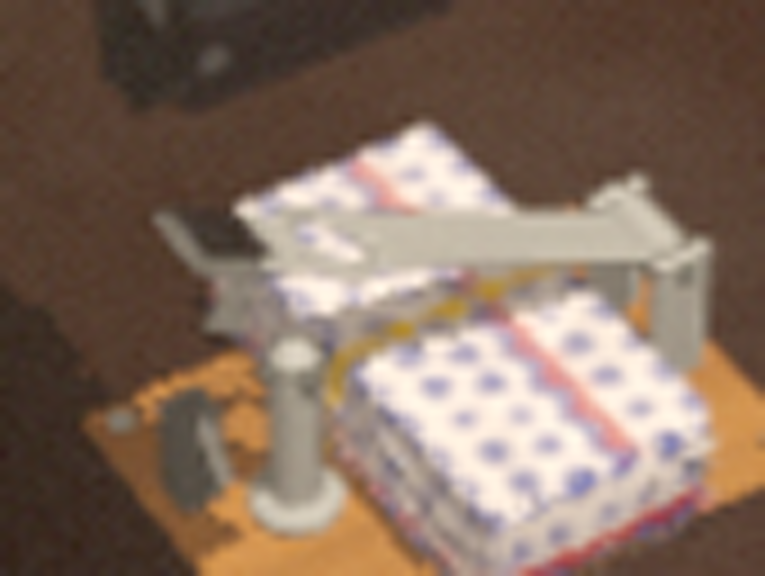

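The bar is raised again. The rubber pad shows at about (243,200), with the lip at about (238,199). The fingertip isn't where I expected it in this view, so I'll check the depth map and the wrist camera for where the fingers really are.

```bash
python3 - <<'E'
from h import *
a=camera("scene");P=pts(a);t=camera("top");Q=pts(t)
s=read_state();print(s["ee_pos"],s["eef_rot"])
for n,X in(("scene",P),("top",Q)):
    m=(X[...,2]>.14)&(X[...,2]<.45)&(np.hypot(X[...,0]-.47,X[...,1]+.05)<.15)
    q=X[m]; v,u=np.nonzero(m)
    for lo in np.arange(.14,.44,.02):
        k=(q[:,2]>=lo)&(q[:,2]<lo+.02)
        if k.sum()>3: print(n,"z%.2f n%d x %.3f..%.3f y %.3f..%.3f"%(lo,k.sum(),*np.percentile(q[k,0],[2,98]),*np.percentile(q[k,1],[2,98])),u[k].min(),u[k].max(),v[k].min(),v[k].max())
print(P[190:206:3,230:250:3].round(3).tolist()[:3])
w=camera("wrist");W=pts(w);save("w5.png",w["image"])
m=(W[...,2]<W[...,2].max())&(w["z_map"]<.3)&(w["z_map"]>0)
print("wrist z range near",W[m][:,2].min(),W[250:275:6,250].round(3).tolist(),np.linalg.inv(w["view"])[:3].round(3).tolist())
# pad centre: dark pixels on the tab
hsv=cv2.cvtColor(a["image"],cv2.COLOR_RGB2HSV)
d=(hsv[...,2]<75)&(abs(P[...,2]-.125)<.01)&(abs(P[...,1]+.045)<.02)&(abs(P[...,0]-.475)<.03)
print("pad",d.sum(),P[d].mean(0),P[d].min(0),P[d].max(0))
E
```

```text
[ 0.45821912 -0.04428395  0.14874004] [ 2.86669174e-03  9.99995888e-01  6.66688993e-05 -3.85664291e-05]
scene z0.18 n32 x 0.446..0.456 y -0.054..-0.034 230 237 180 188
scene z0.20 n45 x 0.446..0.456 y -0.056..-0.036 230 237 174 184
scene z0.22 n11 x 0.446..0.449 y -0.058..-0.038 230 235 173 178
scene z0.24 n46 x 0.420..0.490 y -0.132..0.037 205 269 144 188
scene z0.26 n505 x 0.419..0.488 y -0.133..0.037 203 269 136 187
scene z0.28 n909 x 0.420..0.490 y -0.140..0.045 201 271 126 181
scene z0.30 n415 x 0.424..0.485 y -0.138..0.040 201 270 127 173
scene z0.32 n218 x 0.431..0.479 y -0.096..-0.037 219 254 130 152
scene z0.34 n482 x 0.419..0.492 y -0.096..-0.041 214 259 123 144
scene z0.36 n308 x 0.420..0.485 y -0.082..-0.036 215 250 117 132
scene z0.38 n273 x 0.415..0.486 y -0.087..-0.039 211 252 108 122
scene z0.40 n403 x 0.415..0.487 y -0.087..-0.037 210 252 98 116
scene z0.42 n380 x 0.416..0.487 y -0.086..-0.039 210 251 88 106
top z0.26 n30 x 0.421..0.492 y -0.133..0.038 238 302 216 241
top z0.28 n449 x 0.423..0.495 y -0.141..0.047 235 305 213 240
top z0.30 n38 x 0.422..0.490 y -0.136.
[... 186 characters left out ...]
524, 0.127, -0.001], [0.532, 0.123, -0.002], [0.539, 0.118, -0.002], [0.547, 0.114, -0.002], [0.554, 0.108, -0.001], [0.562, 0.104, -0.002], [0.568, 0.098, -0.0]], [[0.517, 0.115, -0.0], [0.526, 0.113, -0.003], [0.531, 0.103, 0.003], [0.541, 0.103, -0.003], [0.547, 0.096, -0.0], [0.554, 0.092, -0.001], [0.561, 0.086, 0.001]]]
wrist z range near 0.055077631048626174 [[0.425, -0.044, 0.271], [0.426, -0.044, 0.273], [0.428, -0.044, 0.272], [0.429, -0.044, 0.272], [0.431, -0.044, 0.273]] [[0.006, -0.968, -0.251, 0.39], [1.0, 0.006, 0.002, -0.044], [-0.0, -0.251, 0.968, 0.347]]
pad 25 [ 0.47684762 -0.04232943  0.12598911] [ 0.4690875  -0.05115184  0.12099064] [ 0.48384164 -0.03159134  0.1314771 ]
```

View pics/w5.png

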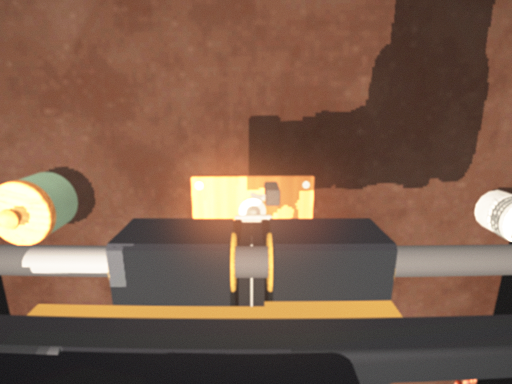

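The depth map shows the fingers really end at about z 0.18 while the reported TCP is at z 0.149, so the tip is about 30 mm above the reported TCP. That agrees with the bar only being part-pressed (tab about 0.08 at reported 0.049). I'll press again, lower, following the force.

>>> step_arm:
  delta_pos:
    - [0.2,0,-0.6]
    - [0.2,0,-0.6]
    - [0.15,0,-0.5]
    - [-0.1,0,-0.5]
    - [-0.1,0,-0.5]
    - [-0.1,0,-0.5]
    - [-0.1,0,-0.5]
    - [-0.1,0,-0.4]
    - [0,0,-0.4]
    - [0,0,0]
  turn: [0,0,0,0,0,0,0,0,0,0]

```text
time: 7.45
ee_pos: [0.458, -0.0446, 0.0354]
eef_rot: [0.003, 1.0, -0.0, -0.001]
ft_force: [-5.5, -0.1, 7.4]
width: 0.0003
grip_force: 3.6
```

>>> step_arm:
  delta_pos:
    - [-0.03,0,-0.2]
    - [0,0,-0.15]
    - [0,0,-0.1]
    - [0,0,0]
  turn: [0,0,0,0]

```text
time: 7.85
ee_pos: [0.4576, -0.0446, 0.0247]
eef_rot: [0.003, 1.0, 0.0, -0.001]
ft_force: [-2.3, -0.1, 2.9]
width: 0.0003
grip_force: 1.5
```

>>> step_arm:
  delta_pos:
    - [0,0,-0.08]
    - [0,0,-0.08]
    - [0,0,0]
  turn: [0,0,0]

```text
time: 8.15
ee_pos: [0.4585, -0.0443, 0.0212]
eef_rot: [0.003, 1.0, 0.0, -0.0]
ft_force: [-3.2, -0.1, 6.7]
width: 0.0005
grip_force: 3.3
```

>>> step_arm:
  delta_pos:
    - [0,0,-0.1]
    - [0,0,-0.1]
    - [0,0,0]
  turn: [0,0,0]

```text
time: 8.45
ee_pos: [0.4586, -0.0443, 0.0177]
eef_rot: [0.003, 1.0, 0.001, -0.001]
ft_force: [-15.7, 1.1, 36.7]
width: 0.0007
grip_force: 18.8
```

The stop is reached at 37 N. I'll release and check.

>>> step_arm:
  delta_pos:
    - [0,0,0.5]
    - [0,0,0.8]
    - [0,0,1]
    - [0,0,1]
    - [0,0.5,1]
    - [0,1,1]
    - [0.2,1,1]
    - [0.4,1,0.3]
    - [0.4,1,0]
  turn: [0,0,0,0,0,0,0,0,0]
  grip: 0

```text
time: 9.35
ee_pos: [0.4849, 0.0697, 0.1828]
eef_rot: [0.003, 1.0, 0.001, 0.001]
ft_force: [0.8, 1.1, -0.1]
width: 0.0642
grip_force: 0.0
```

```bash
python3 - <<'E'
from h import *
a=camera("scene");P=pts(a);t=camera("top");Q=pts(t)
b=(abs(P[...,1]+.045)<.011)&(P[...,0]>.44)&(P[...,0]<.63)&(P[...,2]>.035);q=P[b]
for lo in np.arange(.44,.63,.02):
    k=(q[:,0]>=lo)&(q[:,0]<lo+.02); print("%.2f z med %.4f max %.4f"%(lo+.01,np.median(q[k,2]),q[k,2].max()) if k.sum()>2 else "")
for n,X in(("scene",P),("top",Q)):
    k=(np.hypot(X[...,0]-.495,X[...,1]+.044)<.02)&(X[...,2]>.068)&(X[...,2]<.085); q=X[k]
    v,u=np.nonzero(k); print(n,"stud",len(q),q.mean(0) if len(q) else 0, u.mean(),v.mean())
s=read_state();e=s["ee_pos"];print(s["time"],e,s["width"])
for lo in np.arange(.14,.30,.01):
    k=(np.hypot(P[...,0]-e[0],P[...,1]-e[1])<.09)&(P[...,2]>=lo)&(P[...,2]<lo+.01); q=P[k]
    if k.sum()>2: print("z%.2f n%d x %.3f %.3f y %.3f %.3f"%(lo,k.sum(),q[:,0].min(),q[:,0].max(),q[:,1].min(),q[:,1].max()))
E
```

```text
0.45 z med 0.0574 max 0.0616
0.47 z med 0.0566 max 0.0609
0.49 z med 0.0570 max 0.0763
0.51 z med 0.0547 max 0.0750
0.53 z med 0.0544 max 0.0585
0.55 z med 0.0542 max 0.0574
0.57 z med 0.0534 max 0.0573
0.59 z med 0.0535 max 0.0559
0.61 z med 0.0545 max 0.0623
0.63 z med 0.0586 max 0.0611
scene stud 26 [ 0.49698896 -0.04621461  0.07242664] 252.07692307692307 213.73076923076923
top stud 18 [ 0.5001741  -0.04554378  0.071587  ] 267.0 223.55555555555554
9.45 [0.4844484  0.07201527 0.18116504] 0.07250905073689295
z0.21 n3 x 0.474 0.487 y 0.103 0.106
z0.22 n54 x 0.471 0.493 y 0.027 0.108
z0.23 n49 x 0.471 0.494 y 0.027 0.113
z0.24 n32 x 0.471 0.492 y 0.025 0.111
z0.25 n30 x 0.471 0.492 y 0.023 0.116
z0.26 n18 x 0.472 0.494 y 0.101 0.111
z0.27 n16 x 0.477 0.491 y 0.104 0.110
z0.28 n17 x 0.450 0.484 y -0.017 0.151
z0.29 n81 x 0.444 0.502 y -0.018 0.152
```

The bar is latched (z about 0.054, flat, along its whole length). The stud shows at (0.497, -0.046) in the scene view and (0.500, -0.0455) in the top view, at height about 0.073, which is right. The tip sits about 34 mm above the reported TCP. Cap-to-stud shift is (-0.052, -0.3444), and both cameras agree on it. Now to the cap.

>>> step_arm:
  delta_pos:
    - [0.27,0.91,0]
    - [0.27,0.91,0]
    - [0.27,0.91,0]
    - [0.27,0.91,0]
    - [0.27,0.91,0]
    - [0.27,0.91,0]
    - [0.27,0.91,-0.5]
    - [0.27,0.91,-0.5]
    - [0.27,0.91,-0.5]
    - [0.27,0.9,-0.5]
    - [0,0,-0.5]
    - [0,0,0]
  turn: [0,0,0,0,0,0,0,0,0,0,0,0]

```text
time: 10.65
ee_pos: [0.5502, 0.2947, 0.1165]
eef_rot: [0.003, 1.0, -0.001, -0.001]
ft_force: [-1.0, -1.0, 0.2]
width: 0.0872
grip_force: 0.0
```

```bash
python3 - <<'E'
from h import *
s=read_state();e=s["ee_pos"];print(s["time"],e,s["eef_rot"],s["width"])
for n in("scene","wrist"):
    c=camera(n);P=pts(c)
    if n=="wrist": save("w6.png",c["image"])
    m=(np.hypot(P[...,0]-e[0],P[...,1]-e[1])<.1)&(P[...,2]>.02)
    q=P[m]
    for lo in np.arange(.02,.22,.01):
        k=q[(q[:,2]>=lo)&(q[:,2]<lo+.01)]
        if len(k)>3: print(n,"z%.2f n%d x %.3f %.3f y %.3f %.3f"%(lo,len(k),*np.percentile(k[:,0],[1,99]),*np.percentile(k[:,1],[1,99])))
E
```

```text
10.65 [0.55015636 0.29468842 0.11646012] [ 0.00277547  0.99999434 -0.00129992 -0.00138484] 0.08718691050469604
scene z0.02 n61 x 0.452 0.559 y 0.205 0.310
scene z0.03 n148 x 0.453 0.563 y 0.207 0.328
scene z0.04 n101 x 0.479 0.521 y 0.207 0.250
scene z0.15 n24 x 0.537 0.557 y 0.241 0.343
scene z0.16 n40 x 0.537 0.560 y 0.241 0.346
scene z0.17 n32 x 0.537 0.557 y 0.240 0.344
scene z0.18 n33 x 0.536 0.558 y 0.238 0.349
scene z0.19 n37 x 0.536 0.559 y 0.236 0.348
scene z0.20 n28 x 0.536 0.560 y 0.236 0.349
scene z0.21 n13 x 0.540 0.555 y 0.339 0.348
wrist z0.02 n100 x 0.480 0.544 y 0.235 0.314
wrist z0.03 n2713 x 0.456 0.566 y 0.243 0.328
wrist z0.04 n2233 x 0.481 0.522 y 0.208 0.248
wrist z0.15 n271 x 0.539 0.553 y 0.242 0.346
wrist z0.16 n514 x 0.539 0.551 y 0.242 0.347
wrist z0.17 n504 x 0.539 0.560 y 0.242 0.347
wrist z0.18 n398 x 0.539 0.560 y 0.241 0.348
wrist z0.19 n376 x 0.548 0.561 y 0.251 0.339
wrist z0.20 n1490 x 0.544 0.560 y 0.246 0.343
wrist z0.21 n970 x 0.539 0.557 y 0.242 0.347
```

View pics/w6.png

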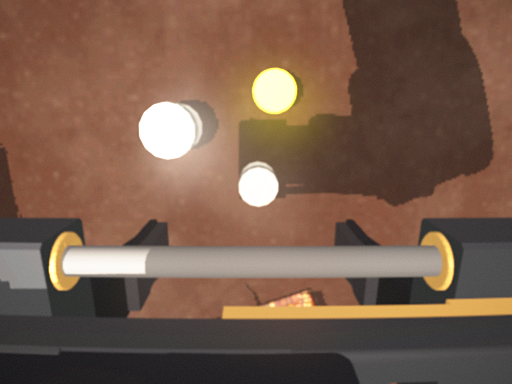

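The wrist view shows the cap at (258,186), between the open fingers (columns 165–335), with the large silver at (168,130) and yellow at (274,90). The tip is 35 mm above the reported TCP.

```bash
python3 - <<'E'
from h import *
c=camera("wrist");P=pts(c)
m=(P[...,2]>.02)&(P[...,2]<.045)&(abs(P[...,0]-.55)<.03)&(abs(P[...,1]-.2985)<.03)
q=P[m];h=np.percentile(q[:,2],90);k=q[q[:,2]>h-.004]
r=cv2.minEnclosingCircle(k[:,:2].astype(np.float32));print(len(k),h,k.mean(0),r)
v,u=np.nonzero(m);print(u.mean(),v.mean(),ray(c,u.mean(),v.mean(),.036))
E
```

```text
1128 0.03743610347005556 [0.55095143 0.30040698 0.03658313] ((0.5512896180152893, 0.3007205128669739), 0.01706150360405445)
258.10375099760574 183.52593774940144 [0.54970454 0.30027416 0.036     ]
```

>>> step_arm:
  delta_pos:
    - [0.02,0.1,-0.7]
    - [0.02,0.1,-0.7]
    - [0,0,-0.7]
    - [0,0,-0.7]
    - [0,0,-0.7]
    - [0,0,-0.7]
    - [0,0,-0.7]
    - [0,0,-0.5]
    - [0,0,0]
  turn: [0,0,0,0,0,0,0,0,0]

```text
time: 11.7
ee_pos: [0.5517, 0.2995, -0.017]
eef_rot: [0.003, 1.0, -0.0, -0.001]
ft_force: [-0.6, 0.3, -0.0]
width: 0.0868
grip_force: 0.0
```

>>> step_arm:
  delta_pos:
    - [0,0,0]
    - [0,0,0]
    - [0,0,0]
    - [0,0,0]
    - [0,0,0]
    - [0,0,0]
    - [0,0,0]
    - [0,0,0]
  turn: [0,0,0,0,0,0,0,0]
  grip: 1
  newtons: 45

```text
time: 12.5
ee_pos: [0.5523, 0.3004, -0.0161]
eef_rot: [0.003, 1.0, 0.0, -0.0]
ft_force: [-1.0, -0.3, 0.6]
width: 0.033
grip_force: 45.0
```

>>> step_arm:
  delta_pos:
    - [0,0,0.5]
    - [0,0,0.8]
    - [0,0,1]
    - [0,0,1]
    - [0,0,1]
    - [-0.14,-0.92,0.5]
    - [-0.14,-0.92,0]
    - [-0.14,-0.92,0]
    - [-0.14,-0.92,0]
    - [-0.14,-0.92,0]
    - [-0.14,-0.92,0]
    - [-0.14,-0.92,0]
  turn: [0,0,0,0,0,0,0,0,0,0,0,0]

```text
time: 13.7
ee_pos: [0.5276, 0.1379, 0.1043]
eef_rot: [0.003, 1.0, 0.0, 0.0]
ft_force: [0.3, -0.1, -1.5]
width: 0.0329
grip_force: 45.0
```

>>> step_arm:
  delta_pos:
    - [-0.14,-0.92,0]
    - [-0.14,-0.92,0]
    - [-0.14,-0.92,0]
    - [-0.14,-0.92,0]
    - [-0.14,-0.92,0]
    - [-0.14,-0.92,0]
    - [-0.14,-0.92,0]
    - [-0.12,-0.92,0]
    - [0,0,0]
    - [0,0,0]
  turn: [0,0,0,0,0,0,0,0,0,0]

```text
time: 14.7
ee_pos: [0.5001, -0.0451, 0.1041]
eef_rot: [0.004, 1.0, 0.0, 0.0]
ft_force: [1.5, 0.5, -1.0]
width: 0.0328
grip_force: 45.0
```

```bash
python3 - <<'E'
from h import *
s=read_state();e=s["ee_pos"];print(s["time"],e,s["width"],s["grip_force"])
for n in("scene","wrist"):
    c=camera(n);P=pts(c);hsv=cv2.cvtColor(c["image"],cv2.COLOR_RGB2HSV)
    if n=="scene": x=cv2.resize(c["image"][160:240,205:305],(800,640)[:2],interpolation=cv2.INTER_CUBIC);save("c7.png",cv2.resize(x,(740,592)))
    near=(np.hypot(P[...,0]-e[0],P[...,1]-e[1])<.07)
    q=P[near&(P[...,2]>.05)]
    for lo in np.arange(.06,.2,.01):
        k=q[(q[:,2]>=lo)&(q[:,2]<lo+.01)]
        if len(k)>3: print(n,"z%.2f n%d x %.4f %.4f y %.4f %.4f"%(lo,len(k),*np.percentile(k[:,0],[2,98]),*np.percentile(k[:,1],[2,98])))
E
```

```text
14.7 [ 0.50010714 -0.04508466  0.10414068] 0.03276954365183711 45.00000178813934
scene z0.06 n24 x 0.4867 0.5069 y -0.0534 -0.0353
scene z0.07 n18 x 0.4879 0.5018 y -0.0506 -0.0409
scene z0.12 n34 x 0.4807 0.5082 y -0.0625 -0.0389
scene z0.13 n28 x 0.4811 0.4986 y -0.0617 -0.0397
scene z0.14 n42 x 0.4811 0.5073 y -0.0716 -0.0217
scene z0.15 n76 x 0.4809 0.4983 y -0.0714 -0.0230
scene z0.16 n17 x 0.4860 0.4922 y -0.0723 -0.0233
scene z0.17 n10 x 0.4865 0.4894 y -0.0744 -0.0623
scene z0.19 n4 x 0.4910 0.4962 y -0.0238 -0.0215
scene z0.20 n12 x 0.4838 0.4938 y -0.0258 -0.0208
wrist z0.06 n148 x 0.4884 0.5002 y -0.0537 -0.0317
wrist z0.07 n130 x 0.4920 0.4977 y -0.0492 -0.0355
wrist z0.12 n207 x 0.4827 0.4949 y -0.0593 -0.0286
wrist z0.13 n292 x 0.4827 0.4924 y -0.0582 -0.0296
wrist z0.14 n572 x 0.4823 0.4932 y -0.0683 -0.0195
wrist z0.15 n2278 x 0.4828 0.5146 y -0.0664 -0.0214
wrist z0.16 n449 x 0.4885 0.5092 y -0.0692 -0.0185
wrist z0.17 n147 x 0.4883 0.5095 y -0.0707 -0.0173
wrist z0.18 n634 x 0.4955 0.5082 y -0.0652 -0.0232
wrist z0.19 n550 x 0.4916 0.5064 y -0.0655 -0.0228
wrist z0.20 n418 x 0.4861 0.4981 y -0.0667 -0.0214
```

View pics/c7.png

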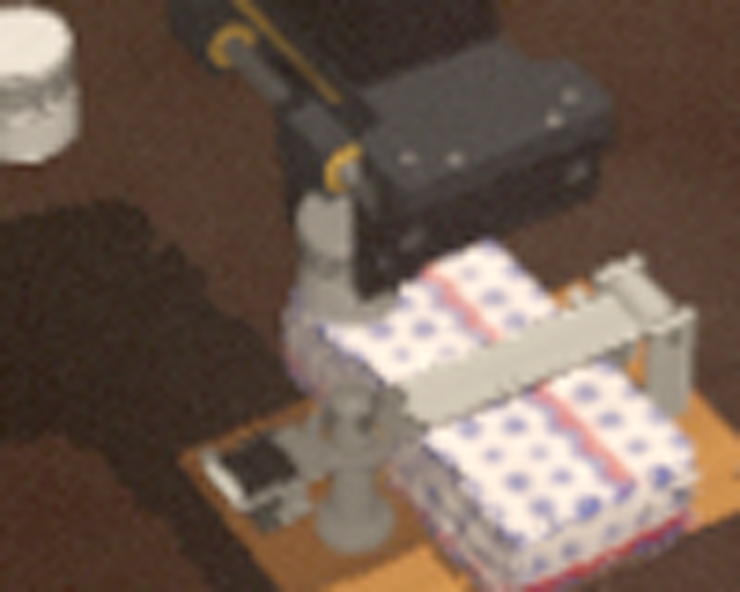

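The crop shows the cap held upright over the stud, with the bar flat. Cap and stud agree within about 1 mm in both cameras: wrist cap y -0.044 and stud y -0.0425, with x about equal. I'll nudge y slightly and descend.

>>> step_arm:
  delta_pos:
    - [0,0.04,-0.6]
    - [0,0,-0.6]
    - [0,0,-0.4]
    - [0,0,-0.2]
    - [0,0,-0.1]
    - [0,0,-0.1]
    - [0,0,0]
  turn: [0,0,0,0,0,0,0]
  newtons: 55

```text
time: 15.5
ee_pos: [0.5005, -0.0435, 0.054]
eef_rot: [0.003, 1.0, 0.0, 0.0]
ft_force: [0.6, -0.4, -0.0]
width: 0.0329
grip_force: 55.0
```

>>> step_arm:
  delta_pos:
    - [0,0,-0.1]
    - [0,0,-0.1]
    - [0,0,0]
  turn: [0,0,0]

```text
time: 15.8
ee_pos: [0.5008, -0.0434, 0.0493]
eef_rot: [0.003, 1.0, 0.0, 0.0]
ft_force: [-1.6, 0.5, 6.3]
width: 0.0328
grip_force: 55.0
```

Contact is at the height of the balls, so the cap is over the stud. Pressing on.

>>> step_arm:
  delta_pos:
    - [0,0,-0.06]
    - [0,0,-0.06]
    - [0,0,-0.06]
    - [0,0,-0.06]
    - [0,0,0]
  turn: [0,0,0,0,0]

```text
time: 16.3
ee_pos: [0.4995, -0.0434, 0.042]
eef_rot: [0.003, 1.0, -0.0, -0.001]
ft_force: [1.1, 0.6, -8.4]
width: 0.0331
grip_force: 55.0
```

>>> step_arm:
  delta_pos:
    - [0,0,-0.06]
    - [0,0,-0.06]
    - [0,0,0]
  turn: [0,0,0]

```text
time: 16.6
ee_pos: [0.5005, -0.0438, 0.0401]
eef_rot: [0.003, 1.0, -0.0, 0.0]
ft_force: [0.4, -0.6, -0.9]
width: 0.0327
grip_force: 55.0
```

Clicked: the balls drew it down (force -8 N, then about 0). Now the firm press at the stop.

>>> step_arm:
  delta_pos:
    - [0,0,-0.06]
    - [0,0,-0.06]
    - [0,0,0]
    - [0,0,0]
  turn: [0,0,0,0]

```text
time: 17.0
ee_pos: [0.5011, -0.0438, 0.0393]
eef_rot: [0.003, 1.0, 0.001, 0.001]
ft_force: [-12.1, -0.4, 30.7]
width: 0.0325
grip_force: 55.0
```

>>> step_arm:
  delta_pos:
    - [0,0,0]
    - [0,0,0]
    - [0,0,0]
    - [0,0,0]
    - [0,0,0]
  turn: [0,0,0,0,0]

```text
time: 17.5
ee_pos: [0.5011, -0.0438, 0.0393]
eef_rot: [0.003, 1.0, 0.001, 0.001]
ft_force: [-10.8, 0.3, 30.9]
width: 0.0325
grip_force: 55.0
```

```bash
python3 - <<'E'
from h import *
c=camera("wrist");P=pts(c);e=read_state()["ee_pos"];print(e,read_state()["ft_force"])
m=(np.hypot(P[...,0]-e[0],P[...,1]-e[1])<.022)&(P[...,2]>.03)&(P[...,2]<.12);q=P[m]
for lo in np.arange(.04,.12,.004):
    k=q[(q[:,2]>=lo)&(q[:,2]<lo+.004)]
    if len(k)>3: print("z%.3f n%d x %.4f y %.4f %.4f"%(lo,len(k),k[:,0].min(),*np.percentile(k[:,1],[2,98])))
E
```

```text
[ 0.50113934 -0.04376326  0.03935225] [-11.50294694   0.36462814  30.65962357]
z0.052 n236 x 0.4794 y -0.0546 -0.0266
z0.056 n181 x 0.4792 y -0.0562 -0.0289
z0.060 n107 x 0.4826 y -0.0586 -0.0281
z0.064 n123 x 0.4827 y -0.0592 -0.0281
z0.068 n123 x 0.4828 y -0.0572 -0.0287
z0.072 n121 x 0.4830 y -0.0612 -0.0280
z0.076 n166 x 0.4826 y -0.0627 -0.0248
z0.080 n210 x 0.4827 y -0.0626 -0.0246
z0.084 n261 x 0.4826 y -0.0626 -0.0251
z0.088 n670 x 0.4830 y -0.0612 -0.0258
z0.092 n1203 x 0.4836 y -0.0599 -0.0270
z0.096 n64 x 0.4906 y -0.0631 -0.0242
z0.100 n84 x 0.4906 y -0.0631 -0.0242
z0.104 n31 x 0.4908 y -0.0628 -0.0242
z0.112 n43 x 0.5013 y -0.0601 -0.0273
z0.116 n59 x 0.4989 y -0.0601 -0.0274
```

The cap top is at about z 0.092, so its underside is at about 0.056. It stands upright, the bar is flat at about 0.054, and the press is steady at about 31 N. Handing in.

```bash
python3 -c "
from bench import *
print(close_job())"
```

```text
the job is handed in; nothing more can be done
None
```

I handed the job in with the bar held flat by its catch and the cap fully home on the stud after the click, the gripper still on it and pressing at about 31 N; the hand-in returned no verdict.

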